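Sort threaded studs on a toothed pitch gauge and lock the keeper

TASK

Sort the three threaded studs by thread pitch on the gauge: lay each one on the saddle whose teeth match its thread, centred lengthwise, so that the teeth drop into the grooves and the stud sits fully down. When all three are seated and let go, slide the gauge's keeper by its orange tab all the way to the left, so that its tongues cover the ends of the studs. Leave the oil can, the bung and the wedge where they stand.

Things in the scene. Friction and masses are not known exactly. Their poses are not given: they have to be found in the camera images.
- gauge: fixed pitch gauge: aluminium base plate 210 mm (x) by 270 mm (y), 12 mm thick. Origin at bench level midway between the saddles; the plate reaches from x = -136 mm to +74 mm. Three toothed saddles of different pitch stand on it lengthwise along x, at y = -80, 0 and +80 mm, in an order that varies. x points away from the robot, y to its left (turned with the gauge).
- stud_fine: loose steel threaded stud, 140 mm long, 0.28 kg. Fine thread, pitch 8 mm: 11 bright ridges (plain rings) 27 mm in diameter, dark grooves 20 mm, over the middle 85 mm; then at each end a plain land 28 mm in diameter and a hexagon 29 mm across flats, 33 mm across corners, 10 mm long, that keeps it from rolling. Ends alike. Origin mid-length on the axis, 14 mm above the bench; x along it. Grip mid-thread.
- stud_medium: loose steel threaded stud, 140 mm long, 0.28 kg. Medium thread, pitch 12 mm: 7 bright ridges (plain rings) 27 mm in diameter, dark grooves 20 mm, over the middle 80 mm; then at each end a plain land 28 mm in diameter and a hexagon 29 mm across flats, 33 mm across corners, 10 mm long, that keeps it from rolling. Ends alike. Origin mid-length on the axis, 14 mm above the bench; x along it. Grip mid-thread.
- stud_coarse: loose steel threaded stud, 140 mm long, 0.28 kg. Coarse thread, pitch 17 mm: 5 bright ridges (plain rings) 27 mm in diameter, dark grooves 20 mm, over the middle 77 mm; then at each end a plain land 28 mm in diameter and a hexagon 29 mm across flats, 33 mm across corners, 10 mm long, that keeps it from rolling. Ends alike. Origin mid-length on the axis, 14 mm above the bench; x along it. Grip mid-thread.
- seat_fine (a point): seat of the fine saddle, a dark bar 110 mm long (x), 25 mm wide (y), with a V at each end for the lands and 10 brass teeth at 8 mm pitch; beside it all is free down to the plate. Point: the middle of the seated fine stud's axis, 46 mm above the bench; z up. Released 2 mm above it and within 1.5 mm along x, the fine stud drops in. A stud of another pitch, or half a pitch off, rides 3 mm high.
- seat_medium (a point): seat of the medium saddle, a dark bar 110 mm long (x), 25 mm wide (y), with a V at each end for the lands and 6 brass teeth at 12 mm pitch; beside it all is free down to the plate. Point: the middle of the seated medium stud's axis, 46 mm above the bench; z up. Released 2 mm above it and within 1.5 mm along x, the medium stud drops in. A stud of another pitch, or half a pitch off, rides 3 mm high.
- seat_coarse (a point): seat of the coarse saddle, a dark bar 110 mm long (x), 25 mm wide (y), with a V at each end for the lands and 4 brass teeth at 17 mm pitch; beside it all is free down to the plate. Point: the middle of the seated coarse stud's axis, 46 mm above the bench; z up. Released 2 mm above it and within 1.5 mm along x, the coarse stud drops in. A stud of another pitch, or half a pitch off, rides 3 mm high.
- keeper (a joint): slide of the keeper along the gauge's +y (left), m: near 0 open, tongues between the saddles; 0.04 fully home at its stop, each of the three tongues over the near end of a stud. About 2 N of friction; it stays where left. The tongues are 16 mm wide, reach over the near hexagons, undersides 20 mm above the seated studs' axes; closed, they bar the studs' way down.
- keeper_tab (a point): grip point on the keeper's orange tab, an upright plate 14 mm thick (x), 28 mm wide (y), on the bar along the gauge's near edge, 118 mm in front of the gauge's origin. It rises from 24 to 62 mm above the bench; this point is its middle at 52 mm. Axes as the gauge's. Pinch across x or push along y; the tongues' uprights stand 40 mm to either side, tops 72 mm above the bench.
- oil_can: bystander: grey tinplate oil can with a tall bent spout, 69x91x166 mm, loose, behind the studs. Origin under its middle.
- bung: bystander: tapered wooden bung, 38 mm wide, 30 mm high, loose, behind the studs. Origin under its middle.
- wedge: bystander: small oak wedge 22x60x19 mm, loose, behind the studs. Origin under its middle.

How it is judged:
By the outcome, as a careful person would: the job done as asked, in the order asked, and still so for the second after the job is handed in, with the robot touching nothing.
It also fails if it takes over 72 s, if anything falls off the work surface, if the arm or the gripper's body presses on something with over 40 N, if the wrist force passes 120 N, or if a joint passes its speed limit or range.

ROBOT

A 6-joint arm with a two-finger parallel gripper is mounted at the origin on a cart in front of the work surface, level with it; the furniture and walls round the work are solid. World frame = base frame: x ahead of the robot, y to its left, z up, the work surface at z = 0. Lengths are in m, angles in rad, forces in N, time in s.
With the tool pointing down it reaches from about 0.25 to 0.725 m from the base axis. Payload 9.7 kg.
Tool frame: the origin (TCP) lies at the very end of the fingers, on their centre line; the grasp point (between the pads) lies 19 mm behind it; x points along the fingers, z is the direction in which the jaws open and shut, and the axes are right-handed (so a half turn about x gives the same grasp; the last joint's range is limited). The gripper opens to 85 mm and grips with 20 to 120 N. Pads are 22 mm wide; open, the fingers measure 114 mm over their backs; the gripper's body (76 mm by 85 mm) begins 54 mm behind the grasp point. The pads swing forward as they close: fully open they stand 13 mm farther back than shut.
Start: joints at [-1.309, 0.087, 0.176, 1.66, 0, 1.571], TCP at [0.142, -0.531, 0.231] pointing down, gripper open.
Joint ranges: [-3.13, 3.13], [-0.85, 1.81], [-1.15, 1.24], [-2.2, 2.28], [-1.44, 1.52], [-3.14, 3.14]. Speed limits (rad/s): [2.22, 2.22, 2.57, 3.14, 3.14, 3.14].

INTERFACE

Orientations are given as a unit quaternion [w, x, y, z].
In Python, from rig import status, camera, get_calibration, manip, models gives the robot as it stands. The module is installed in compiled form; this text tells all that it offers.
- The arm moves only by the tool send_rows, never from a script. Its argument "plan" is a list of rows, each a list of 7 numbers: the shift along the world's x, y, z in m, then the turn, a rotation vector about the world's x, y, z in degrees, then the finger opening in m, from 0 to 0.0854. In form: [[tx, ty, tz, rx, ry, rz, grip], ...]. A call has 1 to 20 rows; each row is the pose to reach, as a shift and turn from the pose commanded when the call began; what a row does not reach only later rows make up. A row lasts 1/10 s, in which the tool goes at most 50 mm and 8.59 degrees, less where a joint would pass 70% of its speed; a pose out of reach is approached as far as the arm can. A call with a gripper value outside its range is refused whole. The fingers move at their own pace and stop on an object; "force" is the grip in N (left out, the last holds). Time passes only in rows, so rows that repeat a pose let the fingers close. It gives the time, the measured TCP pose, the force and the opening at its end, in the units of the state.
- status.sense(): the state, without advancing time (a new reading comes with each control period).
- camera(name): name is "scene" or "top" or "wrist"; returns (picture, depth): 400x640x3 uint8, blue, green, red; 400x640 float32, m along the optical axis (not along the pixel's ray), 0 where there is no reading.
- get_calibration(name): a dict with "K" (3x3 intrinsics, pixels), "R" (3x3) and "t" (3): a world point X has camera coordinates R X + t; the wrist camera has in their place "hand_eye" (4x4, takes a point from camera to tool coordinates, whose origin is the TCP and whose axes are the tool frame's). Camera axes: x right, y down, z forward; pixel columns grow to the right and rows downward; lengths in m; the calibration is good to about 2 mm. A picture is of the moment at which its call begins: read the wrist's pose just before it. get_calibration takes no time and is no camera call.
- manip.hand_in(): hands the job in, once; it reports no verdict.
Trained networks look in the newest picture that a camera, given by its name, has taken for a name from the list of things; names that differ only in an ending like _2 or _b are one class to them, and where a whole thing is asked for, a point or a joint stands for the part that bears it (a point fixed in the world has none). Each returns a list of dicts, best first, with "score" (0 to 1); they miss things now and then, are a little off and sometimes report something else, mostly with a low value. They report only what shows in the picture. A call takes as long as a camera call.
- models.search_frame(thing, camera): "box" ([left, top, width, height] in pixels, round what is visible of it).
- models.silhouettes(thing, camera): "mask" (400x640 bool, what is visible of it) and "box" ([left, top, width, height] in pixels, round what is visible of it).
- models.place_of(thing, camera): "pixel" ([column, row] in pixels: a listed point, or the origin of a listed thing).
The state is a dict: "t": time; "qpos": joint angles; "joint_velocities": joint speeds; "joint_efforts": joint torques, N m; "tool_pos": TCP position; "tool_rot": TCP orientation; "contact_force": force on the tool from outside, world axes, zero at the start; "torque": the same for the moment, N m; "width": finger opening in m.
Only numpy, scipy, OpenCV 4.12 (cv2) and the standard library are available. Lean on these libraries where they do the work, as an engineer would, in place of code of your own. Each camera call takes 0.05 s, during which the arm holds its last target. There are 200 camera calls.

## Working session

There is one attempt and no reset: what is moved stays moved. The work goes in short steps, Python scripts to look and compute and a tool call to move; the robot and the scene stay as the last step left them, time stands still between calls to the robot, and variables do not carry over. Pictures are saved under pics/ and viewed, about 8 in all and at most 12, crops included, and the job is handed in when it is done.

Besides the shell and the picture viewer there is one more tool, called after "Emit:" as name([rows], argument=value, ...), one row to a line, values as JSON. send_rows: Moves the arm, as the interface text tells. Its arguments: {"type":"object","properties":{"plan":{"type":"array","items":{"type":"array","items":{"type":"number"}}},"force":{"type":"number"}},"required":["plan"]}

```bash
mkdir -p pics; cat > h.py <<'E'
import numpy as np, cv2
from rig import status, camera, get_calibration, manip, models
from scipy.spatial.transform import Rotation as Ro
def toolT():
    s=status.sense(); q=np.array(s["tool_rot"]); T=np.eye(4)
    T[:3,:3]=Ro.from_quat(q[[1,2,3,0]]).as_matrix(); T[:3,3]=s["tool_pos"]; return T
def camT(name):  # camera->world
    c=get_calibration(name); T=np.eye(4)
    if name=="wrist": return toolT()@np.array(c["hand_eye"]), np.array(c["K"])
    R=np.array(c["R"]); T[:3,:3]=R.T; T[:3,3]=-R.T@np.array(c["t"]); return T, np.array(c["K"])
def ray(name,px,z,TK=None):  # intersect with plane z
    T,K=TK or camT(name); px=np.atleast_2d(px).astype(float)
    d=np.c_[(px-K[:2,2])/K[[0,1],[0,1]],np.ones(len(px))]@T[:3,:3].T
    return T[:3,3]+d*((z-T[2,3])/d[:,2])[:,None]
def proj(X,TK):
    T,K=TK; c=(np.atleast_2d(X)-T[:3,3])@T[:3,:3]; return c[:,:2]/c[:,2:]*K[[0,1],[0,1]]+K[:2,2]
def cloud(depth,TK):
    T,K=TK; v,u=np.indices(depth.shape); 
    P=np.stack([(u-K[0,2])/K[0,0]*depth,(v-K[1,2])/K[1,1]*depth,depth],-1)@T[:3,:3].T+T[:3,3]
    P[depth==0]=np.nan; return P
E
python3 - <<'E'
from h import *
s=status.sense(); print(s)
for n in ("top","scene"):
    im,d=camera(n); cv2.imwrite(f"pics/{n}0.png",im); np.savez(f"{n}0.npz",im=im,d=d)
    T,K=camT(n); print(n,T.round(3).tolist(),K.round(1).tolist())
    for th in ("stud_fine","stud_medium","stud_coarse","seat_fine","seat_medium","seat_coarse","keeper_tab","gauge","oil_can","bung","wedge"):
        r=models.place_of(th,n)
        z={"seat":.046,"stud":.014,"keep":.052}.get(th[:4],0)
        print(th,[(np.round(x["pixel"]).tolist(),round(x["score"],2),ray(n,x["pixel"],z,(T,K))[0,:2].round(3).tolist()) for x in r[:3]])
E
```

```text
{'t': 0.0, 'qpos': array([-1.30898241e+00,  8.74760141e-02,  1.75130477e-01,  1.65979211e+00,
       -4.02035995e-05,  1.57081622e+00]), 'joint_velocities': array([ 3.22780679e-04, -4.80428910e-04,  8.04577580e-04, -5.69376852e-04,
        1.61532683e-04,  1.11912984e-05]), 'joint_efforts': array([ 1.78239621e-03, -5.20398259e+01,  4.64796174e+01,  1.66665047e-02,
        2.26756156e-04, -3.13314183e-05]), 'tool_pos': array([ 0.14228862, -0.53104175,  0.23057243]), 'tool_rot': array([ 0.56059936,  0.43073814,  0.56136914, -0.43018332]), 'contact_force': array([ 0.27847699, -0.59453145,  0.16247622]), 'torque': array([-0.0056201 ,  0.02093773,  0.02010147]), 'width': 0.08544395006365305}
top [[0.022, -0.98, 0.197, 0.355], [-1.0, -0.022, 0.001, -0.049], [0.004, -0.197, -0.98, 1.124], [0.0, 0.0, 0.0, 1.0]] [[436.5, 0.0, 324.1], [0.0, 436.5, 203.9], [0.0, 0.0, 1.0]]
stud_fine [([409.0, 243.0], 0.62, [0.482, -0.267])]
stud_medium [([447.0, 244.0], 0.57, [0.481, -0.364])]
stud_coarse [([353.0, 222.0], 0.73, [0.531, -0.123])]
seat_fine [([296.0, 208.0], 0.79, [0.561, 0.023])]
seat_medium [(
[... 452 characters left out ...]
 [-0.613, 0.389, -0.688, 0.856], [-0.013, -0.876, -0.483, 0.683], [0.0, 0.0, 0.0, 1.0]] [[436.8, 0.0, 316.9], [0.0, 436.8, 189.5], [0.0, 0.0, 1.0]]
stud_fine [([380.0, 178.0], 0.74, [0.496, -0.287])]
stud_medium [([396.0, 173.0], 0.5, [0.469, -0.35])]
stud_coarse [([342.0, 195.0], 0.77, [0.53, -0.118])]
seat_fine [([302.0, 200.0], 0.7, [0.573, 0.022])]
seat_medium [([260.0, 223.0], 0.62, [0.584, 0.184])]
seat_coarse [([283.0, 209.0], 0.74, [0.586, 0.092])]
keeper_tab [([315.0, 227.0], 0.57, [0.45, 0.117])]
gauge [([286.0, 225.0], 0.97, [0.571, 0.1])]
oil_can [([330.0, 165.0], 0.91, [0.704, -0.291])]
bung [([322.0, 173.0], 0.52, [0.684, -0.221])]
wedge [([309.0, 181.0], 0.57, [0.687, -0.15])]
```

View pics/top0.png

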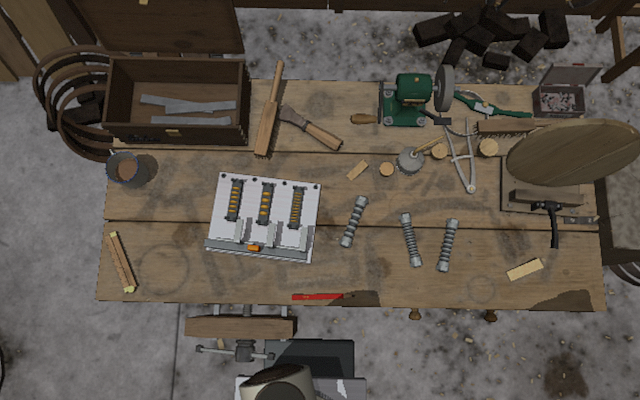

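View pics/scene0.png

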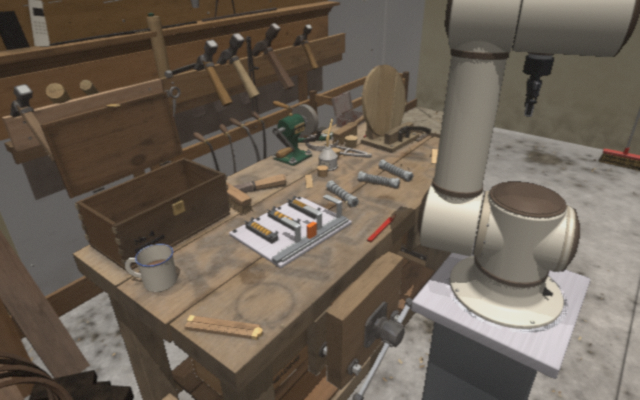

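```bash
python3 - <<'E'
from h import *
c=get_calibration("wrist"); print(np.round(c["hand_eye"],4).tolist(),np.round(c["K"],1).tolist())
print(toolT().round(3).tolist())
d=np.load("top0.npz"); im,dep=d["im"],d["d"]; TK=camT("top")
cv2.imwrite("pics/top0c.png",cv2.resize(im[130:290,190:490],None,fx=2.6,fy=2.6,interpolation=cv2.INTER_CUBIC))
P=cloud(dep,TK)
for p in [(353,222),(411,240),(448,246),(265,204),(234,200),(297,208),(254,246)]: print(p,P[p[1],p[0]].round(3))
E
```

```text
[[0.001, -0.3219, 0.9468, -0.1444], [0.0004, -0.9468, -0.3219, 0.0836], [1.0, 0.0007, -0.0008, -0.0005], [0.0, 0.0, 0.0, 1.0]] [[313.3, 0.0, 314.2], [0.0, 313.3, 201.2], [0.0, 0.0, 1.0]]
[[-0.0, 0.966, 0.259, 0.142], [0.0, 0.259, -0.966, -0.531], [-1.0, -0.0, -0.0, 0.231], [0.0, 0.0, 0.0, 1.0]]
(353, 222) [ 0.531 -0.123  0.022]
(411, 240) [ 0.488 -0.27   0.026]
(448, 246) [ 0.475 -0.363  0.026]
(265, 204) [0.57  0.102 0.036]
(234, 200) [0.579 0.182 0.034]
(297, 208) [0.562 0.02  0.037]
(254, 246) [0.46  0.12  0.063]
```

View pics/top0c.png

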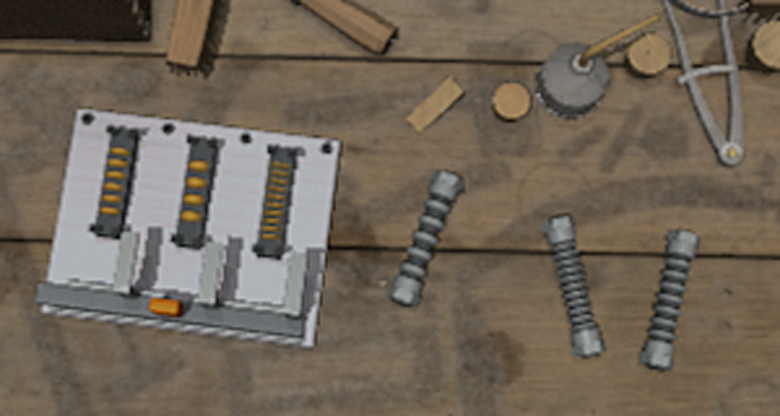

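Emit:
send_rows([
  [0.333, 0.168, -0.05, 0, 0, -28, 0.0854],
  [0.333, 0.168, -0.11, 0, 0, -28, 0.0854],
  [0.333, 0.168, -0.11, 0, 0, -28, 0.0854],
  [0.333, 0.168, -0.11, 0, 0, -28, 0.0854],
  [0.333, 0.168, -0.11, 0, 0, -28, 0.0854],
  [0.333, 0.168, -0.11, 0, 0, -28, 0.0854],
  [0.333, 0.168, -0.11, 0, 0, -28, 0.0854],
  [0.333, 0.168, -0.11, 0, 0, -28, 0.0854],
  [0.333, 0.168, -0.11, 0, 0, -28, 0.0854],
  [0.333, 0.168, -0.11, 0, 0, -28, 0.0854],
  [0.333, 0.168, -0.11, 0, 0, -28, 0.0854],
  [0.333, 0.168, -0.11, 0, 0, -28, 0.0854],
])

```text
t: 2.4
tool_pos: [0.4745, -0.3642, 0.1221]
tool_rot: [0.44, 0.554, 0.439, -0.554]
contact_force: [0.1, -0.6, -0.5]
width: 0.0856
```

```bash
python3 - <<'E'
from h import *
TK=camT("wrist"); print(toolT()[:3,3].round(4), status.sense()["t"])
im,d=camera("wrist"); cv2.imwrite("pics/w1.png",im); np.savez("w1.npz",im=im,d=d,T=TK[0])
P=cloud(d,TK)
for th in ("stud_medium","stud_fine","stud_coarse"):
    for m in models.silhouettes(th,"wrist")[:2]:
        M=m["mask"]; v,u=np.nonzero(M); c=P[M]; c=c[np.isfinite(c[:,0])&(c[:,2]>0.006)&(c[:,2]<.04)]
        (cx,cy),(w,h),a=cv2.minAreaRect((c[:,:2]*1e4).astype(np.float32))
        print(th,round(m["score"],2),m["box"],"rect mm",cx/10,cy/10,w/10,h/10,a,"zmax",np.percentile(c[:,2],[50,98]).round(4),"px mean",u.mean(),v.mean())
E
```

```text
[ 0.4745 -0.3642  0.1221] 2.4
stud_medium 0.92 [292.8, 104.8, 42.9, 168.8] rect mm 481.6744140625 -363.9791015625 31.645474243164063 137.55965576171874 75.7199478149414 zmax [0.0263 0.0313] px mean 312.61214398734177 186.26463607594937
stud_fine 0.84 [139.4, 125.5, 114.5, 154.2] rect mm 492.524267578125 -268.843408203125 137.39033203125 32.43562316894531 13.072972297668457 zmax [0.0261 0.0314] px mean 196.7405285529477 199.3862502310109
stud_coarse 0.58 [0.0, 104.1, 52.1, 171.9] rect mm 536.290185546875 -124.4304931640625 32.66362609863281 137.83193359375 70.05916595458984 zmax [0.024  0.0309] px mean 20.080401155872853 197.06578276389598
```

View pics/w1.png

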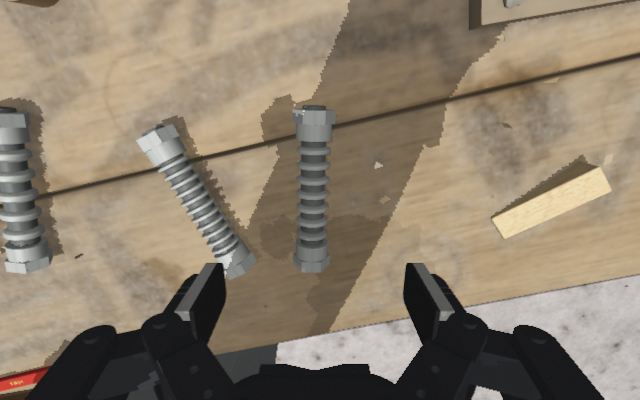

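Emit:
send_rows([
  [0.02, 0.05, 0.035, 0, 0, 5, 0.0854],
  [0.096, 0.464, 0.035, 0, 0, 5, 0.0854],
  [0.096, 0.464, 0.035, 0, 0, 5, 0.0854],
  [0.096, 0.464, 0.035, 0, 0, 5, 0.0854],
  [0.096, 0.464, 0.035, 0, 0, 5, 0.0854],
  [0.096, 0.464, 0.035, 0, 0, 5, 0.0854],
  [0.096, 0.464, 0.035, 0, 0, 5, 0.0854],
  [0.096, 0.464, 0.035, 0, 0, 5, 0.0854],
  [0.096, 0.464, 0.035, 0, 0, 5, 0.0854],
  [0.096, 0.464, 0.035, 0, 0, 5, 0.0854],
  [0.096, 0.464, 0.035, 0, 0, 5, 0.0854],
  [0.096, 0.464, 0.035, 0, 0, 5, 0.0854],
  [0.096, 0.464, 0.035, 0, 0, 5, 0.0854],
  [0.096, 0.464, 0.035, 0, 0, 5, 0.0854],
  [0.096, 0.464, 0.035, 0, 0, 5, 0.0854],
])

```text
t: 4.1
tool_pos: [0.563, -0.0243, 0.1563]
tool_rot: [0.475, 0.524, 0.494, -0.506]
contact_force: [-0.3, 0.1, 0.6]
width: 0.0855
```

```bash
python3 - <<'E'
from h import *
TK=camT("wrist"); print(toolT()[:3,3].round(4), status.sense()["t"])
im,d=camera("wrist"); cv2.imwrite("pics/w2.png",im); np.savez("w2.npz",im=im,d=d,T=TK[0])
P=cloud(d,TK)
for th in ("seat_medium","seat_coarse","seat_fine","keeper_tab"):
    for m in models.place_of(th,"wrist")[:2]:
        print(th,round(m["score"],2),np.round(m["pixel"],1),ray("wrist",m["pixel"],.052 if th[0]=="k" else .046,TK)[0].round(4))
ok=np.isfinite(P[...,0])&(P[...,2]>.022)&(P[...,2]<.05)&(d>.12)
ok[:, :]&=(P[...,0]>.49)
n,l,st,ce=cv2.connectedComponentsWithStats(ok.astype(np.uint8))
for i in range(1,n):
    if st[i,4]<600: continue
    c=P[l==i]; (cx,cy),(w,h),a=cv2.minAreaRect((c[:,:2]*1e4).astype(np.float32))
    print(st[i],"rect mm",cx/10,cy/10,w/10,h/10,a,np.percentile(c[:,2],[5,50,95]).round(4))
E
```

```text
[ 0.563  -0.0243  0.1563] 4.1
seat_medium 0.76 [ 74.4 188.5] [0.5817 0.1897 0.046 ]
seat_coarse 0.95 [164.7 191.5] [0.575  0.1099 0.046 ]
seat_fine 0.58 [262.9 195.1] [0.5676 0.0246 0.046 ]
seat_fine 0.58 [423.5 207.8] [ 0.5496 -0.1119  0.046 ]
keeper_tab 0.73 [171.  307.4] [0.4601 0.1259 0.052 ]
[ 91   0  61  37 686] rect mm 712.19033203125 119.404833984375 34.134490966796875 26.342572021484376 80.19184875488281 [0.0235 0.0415 0.0494]
[ 589    0   51   49 1940] rect mm 677.71669921875 -246.5181884765625 50.96473999023438 15.74107666015625 45.70414733886719 [0.0236 0.037  0.0487]
[ 523   11   59   55 2461] rect mm 675.2662109375 -206.4977783203125 37.60796203613281 36.62025146484375 84.55423736572266 [0.0267 0.0317 0.033 ]
[  56  119   65  122 3959] rect mm 583.804638671875 184.64447021484375 31.012164306640624 110.056884765625 84.06514739990234 [0.0243 0.0304 0.0384]
[ 150  123   50  122 3713] rect mm 575.56357421875 105.46617431640625 31.188458251953126 110.04080810546876 84.07549285888672 [0.0253 0.0305 0.0384]
[ 245  127   37  123 3487] rect mm 567.233447265625 25.7078125 30.377392578125 110.1246826171875 83.9518051147461 [0.0286 0.0306 0.0385]
[ 394  138   78  124 2813] rect mm 544.5931640625 -124.4101318359375 27.14378662109375 122.02161865234375 69.49871063232422 [0.0228 0.0267 0.0309]
[ 561  180   35   75 1929] rect mm 524.586474609375 -259.32783203125 72.4472900390625 26.958367919921876 11.918972969055176 [0.0227 0.027  0.0309]
```

View pics/w2.png

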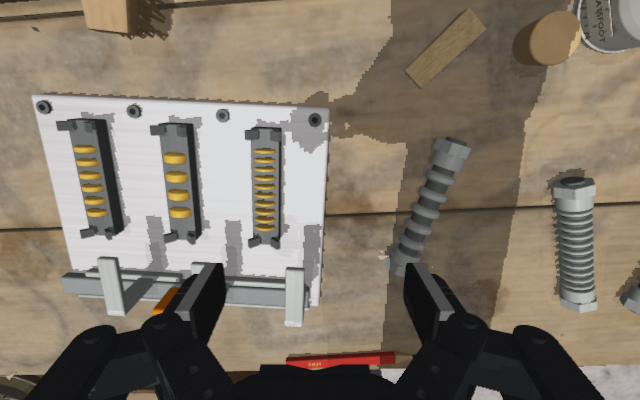

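Emit:
send_rows([
  [-0.033, -0.1, -0.034, 0, 0, -12, 0.0854],
  [-0.033, -0.1, -0.034, 0, 0, -12, 0.0854],
  [-0.033, -0.1, -0.034, 0, 0, -12, 0.0854],
  [-0.033, -0.1, -0.034, 0, 0, -12, 0.0854],
  [-0.033, -0.1, -0.034, 0, 0, -12, 0.0854],
  [-0.033, -0.1, -0.034, 0, 0, -12, 0.0854],
  [-0.033, -0.1, -0.034, 0, 0, -12, 0.0854],
  [-0.033, -0.1, -0.034, 0, 0, -12, 0.0854],
])

```text
t: 5.15
tool_pos: [0.5289, -0.1289, 0.1225]
tool_rot: [0.422, 0.572, 0.44, -0.549]
contact_force: [-0.1, -0.5, 0.1]
width: 0.0856
```

```bash
cat >> h.py <<'E'
def axisfit(c):
    (cx,cy),(w,h),a=cv2.minAreaRect((c[:,:2]*1e4).astype(np.float32))
    if w<h: a+=90
    a=(a+90)%180-90
    return np.array([cx,cy])/1e4, a, sorted([w/10,h/10])
def symcentre(c,c0,az,lat=.005,half=.06,rng=.006):
    """centre along the axis by mirror symmetry of the height profile"""
    e=np.array([np.cos(np.radians(az)),np.sin(np.radians(az))]); q=c[:,:2]-c0
    s=q@e; n=q@np.array([-e[1],e[0]]); k=np.abs(n)<lat
    g=np.arange(-.085,.085,.00025); h=np.full(len(g),np.nan)
    for i,x in enumerate(g):
        m=k&(np.abs(s-x)<.0006)
        if m.sum()>2: h[i]=np.median(c[m,2])
    ok=np.isfinite(h); f=lambda x:np.interp(x,g[ok],h[ok],left=0,right=0)
    t=np.arange(.0,half,.0002); best=[(np.mean((f(o+t)-f(o-t))**2)**.5,o) for o in np.arange(-rng,rng,.0002)]
    best.sort(); return best[0][1]*1e3,[ (round(b[0]*1e3,2),round(b[1]*1e3,1)) for b in best[:4]],e
def studs(th,P,zlo=.006,zhi=.04,half=.06):
    for m in models.silhouettes(th,"wrist")[:1]:
        c=P[cv2.erode(m["mask"].astype(np.uint8),np.ones((3,3)))>0]; c=c[np.isfinite(c[:,0])&(c[:,2]>zlo)&(c[:,2]<zhi)]
        c0,a,wh=axisfit(c); o,b,e=symcentre(c,c0,a,half=half)
        print(th,round(m["score"],2),m["box"],"rect",c0.round(4),round(a,2),np.round(wh,1),"sym off mm",b,"centre",(c0+e*o/1e3).round(4),"z",np.percentile(c[:,2],[50,98]).round(4))
E
python3 - <<'E'
from h import *
# saddles from w2, mediums from w1
w=np.load("w2.npz"); K=camT("wrist")[1]; P=cloud(w["d"],(w["T"],K)); c=P[np.isfinite(P[...,0])&(w["d"]>.12)]
for n,x,y in (("med",.5838,.1846),("coarse",.5756,.1055),("fine",.5672,.0257)):
    o,b,e=symcentre(c,np.array([x,y]),-5.95,lat=.004,half=.054); print(n,b,(np.array([x,y])+e*o/1e3).round(4))
TK=camT("wrist"); print(toolT()[:3,3].round(4), status.sense()["t"])
im,d=camera("wrist"); cv2.imwrite("pics/w3.png",im); np.savez("w3.npz",im=im,d=d,T=TK[0])
studs("stud_coarse",cloud(d,TK))
E
```

```text
med [(np.float64(0.55), np.float64(-0.2)), (np.float64(0.56), np.float64(-0.4)), (np.float64(0.93), np.float64(-0.6)), (np.float64(0.94), np.float64(-0.0))] [0.5836 0.1846]
coarse [(np.float64(0.49), np.float64(-0.4)), (np.float64(0.51), np.float64(-0.2)), (np.float64(0.72), np.float64(-0.6)), (np.float64(0.75), np.float64(-0.0))] [0.5752 0.1055]
fine [(np.float64(38.82), np.float64(5.8)), (np.float64(41.17), np.float64(5.6)), (np.float64(43.32), np.float64(5.4)), (np.float64(45.24), np.float64(5.2))] [0.573  0.0251]
[ 0.5289 -0.1289  0.1225] 5.15
stud_coarse 0.66 [289.2, 105.5, 51.3, 169.9] rect [ 0.5372 -0.1229] -20.25 [ 31.5 135.9] sym off mm [(np.float64(0.35), np.float64(-1.4)), (np.float64(0.36), np.float64(-1.6)), (np.float64(0.52), np.float64(-1.8)), (np.float64(0.56), np.float64(-1.2))] centre [ 0.5358 -0.1224] z [0.0268 0.0314]
```

```bash
cat >> h.py <<'E'
def goto(x,y,z,az):
    "shift and rotvec (deg) to tool down with tool y at azimuth az"
    T=toolT(); a=np.radians(az); X=np.array([0,0,-1.]); Y=np.array([np.cos(a),np.sin(a),0]); R=np.c_[X,Y,np.cross(X,Y)]
    print("now",T[:3,3].round(4),"tiltvec",T[:3,0].round(3),"shift",(np.array([x,y,z])-T[:3,3]).round(4),"rot",Ro.from_matrix(R@T[:3,:3].T).as_rotvec(degrees=True).round(2))
E
python3 - <<'E'
from h import *
goto(.5358,-.1224,.06,-20.25)
E
```

```text
now [ 0.5287 -0.1292  0.1223] tiltvec [ 0.009  0.041 -0.999] shift [ 0.0071  0.0068 -0.0623] rot [-2.3   0.65 -5.33]
```

Emit:
send_rows([
  [0.007, 0.007, -0.062, -2.3, 0.65, -5.3, 0.0854],
  [0.007, 0.007, -0.062, -2.3, 0.65, -5.3, 0.0854],
  [0.007, 0.007, -0.062, -2.3, 0.65, -5.3, 0.0854],
  [0.007, 0.007, -0.062, -2.3, 0.65, -5.3, 0.0854],
  [0.007, 0.007, -0.062, -2.3, 0.65, -5.3, 0.0854],
  [0.007, 0.007, -0.062, -2.3, 0.65, -5.3, 0.0854],
])

```text
t: 5.85
tool_pos: [0.5262, -0.1555, 0.0618]
tool_rot: [0.415, 0.577, 0.425, -0.561]
contact_force: [0.3, -0.7, -0.7]
width: 0.0853
```

```bash
python3 - <<'E'
from h import *
goto(.5358,-.1224,.004,-20.25)
E
```

```text
now [ 0.5262 -0.1555  0.0618] tiltvec [ 0.009  0.024 -1.   ] shift [ 0.0096  0.0331 -0.0578] rot [-1.39  0.56 -3.07]
```

Emit:
send_rows([
  [0, 0, 0, 0, 0, 0, 0.0854],
  [0, 0, 0, 0, 0, 0, 0.0854],
])

```text
t: 6.05
tool_pos: [0.5256, -0.1555, 0.0608]
tool_rot: [0.414, 0.577, 0.425, -0.562]
contact_force: [0.2, 0.1, -0.2]
width: 0.0853
```

```bash
python3 - <<'E'
from h import *
s=status.sense(); print(s["qpos"].round(3),s["joint_velocities"].round(3))
goto(.5358,-.1224,.004,-20.25)
E
```

```text
[-0.301  0.085 -0.156  1.33   0.026  3.141] [-0.003  0.003 -0.004 -0.002 -0.     0.   ]
now [ 0.5256 -0.1555  0.0608] tiltvec [ 0.008  0.025 -1.   ] shift [ 0.0102  0.0331 -0.0568] rot [-1.41  0.48 -3.05]
```

```bash
python3 - <<'E'
from h import *
goto(.5358,-.1224,.1225,159.75)
K=camT("wrist")[1]
w=np.load("w2.npz"); P=cloud(w["d"],(w["T"],K)); c=P[np.isfinite(P[...,0])&(w["d"]>.12)]
o,b,e=symcentre(c,np.array([.5672,.0257]),-5.95,lat=.004,half=.054); print(b)
for half in (.04,.047,.05): print(symcentre(c,np.array([.5672,.0257]),-5.95,lat=.004,half=half,rng=.004)[1])
w=np.load("w1.npz"); P=cloud(w["d"],(w["T"],K)); c=P[np.isfinite(P[...,0])&(w["d"]>.12)]
for c0,a in (((.4817,-.3640),-14.28),((.4925,-.2688),13.07)):
    o,b,e=symcentre(c,np.array(c0),a); print(b,(np.array(c0)+e*o/1e3).round(4))
E
```

```text
now [ 0.5256 -0.1555  0.0608] tiltvec [ 0.008  0.025 -1.   ] shift [0.0102 0.0331 0.0617] rot [ -0.74  -2.18 176.94]
[(np.float64(38.82), np.float64(5.8)), (np.float64(41.17), np.float64(5.6)), (np.float64(43.32), np.float64(5.4)), (np.float64(45.24), np.float64(5.2))]
[(np.float64(52.88), np.float64(-4.0)), (np.float64(52.89), np.float64(3.4)), (np.float64(52.89), np.float64(-1.0)), (np.float64(52.89), np.float64(3.6))]
[(np.float64(48.79), np.float64(-1.0)), (np.float64(48.8), np.float64(-4.0)), (np.float64(48.8), np.float64(3.4)), (np.float64(48.8), np.float64(-1.2))]
[(np.float64(47.3), np.float64(-1.0)), (np.float64(47.31), np.float64(-4.0)), (np.float64(47.31), np.float64(3.4)), (np.float64(47.32), np.float64(-1.2))]
[(np.float64(0.43), np.float64(-1.4)), (np.float64(0.5), np.float64(-1.2)), (np.float64(0.59), np.float64(-1.6)), (np.float64(0.74), np.float64(-1.0))] [ 0.4803 -0.3637]
[(np.float64(0.43), np.float64(-1.4)), (np.float64(0.54), np.float64(-1.2)), (np.float64(0.75), np.float64(-1.6)), (np.float64(0.93), np.float64(-1.0))] [ 0.4911 -0.2691]
```

Emit:
send_rows([
  [0.005, 0.017, 0.04, 0, 0, 8, 0.0854],
  [0.01, 0.033, 0.062, 0, 0, 16, 0.0854],
  [0.01, 0.033, 0.062, 0, 0, 24, 0.0854],
  [0.01, 0.033, 0.062, 0, 0, 32, 0.0854],
  [0.01, 0.033, 0.062, 0, 0, 40, 0.0854],
  [0.01, 0.033, 0.062, 0, 0, 48, 0.0854],
  [0.01, 0.033, 0.062, 0, 0, 56, 0.0854],
  [0.01, 0.033, 0.062, 0, 0, 64, 0.0854],
  [0.01, 0.033, 0.062, 0, 0, 72, 0.0854],
  [0.01, 0.033, 0.062, 0, 0, 80, 0.0854],
  [0.01, 0.033, 0.062, 0, 0, 88, 0.0854],
  [0.01, 0.033, 0.062, 0, 0, 96, 0.0854],
  [0.01, 0.033, 0.062, 0, 0, 104, 0.0854],
  [0.01, 0.033, 0.062, 0, 0, 112, 0.0854],
  [0.01, 0.033, 0.062, 0, 0, 120, 0.0854],
  [0.01, 0.033, 0.062, 0, 0, 128, 0.0854],
  [0.01, 0.033, 0.062, 0, 0, 136, 0.0854],
  [0.01, 0.033, 0.062, 0, 0, 144, 0.0854],
  [0.01, 0.033, 0.062, 0, 0, 152, 0.0854],
  [0.01, 0.033, 0.062, 0, 0, 160, 0.0854],
])

```text
t: 8.05
tool_pos: [0.5353, -0.1225, 0.1224]
tool_rot: [0.624, -0.321, 0.64, 0.312]
contact_force: [-0.5, 1.3, -0.1]
width: 0.0855
```

```bash
python3 - <<'E'
from h import *
print(status.sense()["qpos"].round(3))
goto(.5358,-.1224,.1225,159.75)
E
```

```text
[-0.213  0.081 -0.04   1.459 -0.024  0.431]
now [ 0.5353 -0.1225  0.1224] tiltvec [-0.015 -0.021 -1.   ] shift [0.0005 0.0001 0.0001] rot [ 1.33 -0.67 16.63]
```

Emit:
send_rows([
  [0.0005, 0, 0, 1.3, -0.7, 16.6, 0.0854],
  [0.0005, 0, 0, 1.3, -0.7, 16.6, 0.0854],
  [0.0005, 0, 0, 1.3, -0.7, 16.6, 0.0854],
  [0.0005, 0, 0, 1.3, -0.7, 16.6, 0.0854],
])

```text
t: 8.45
tool_pos: [0.5358, -0.1226, 0.1224]
tool_rot: [0.582, -0.401, 0.582, 0.401]
contact_force: [-0.1, -0.0, 0.5]
width: 0.0856
```

```bash
python3 - <<'E'
from h import *
TK=camT("wrist")
im,d=camera("wrist"); cv2.imwrite("pics/w4.png",im); np.savez("w4.npz",im=im,d=d,T=TK[0])
studs("stud_coarse",cloud(d,TK))
goto(.5358,-.1224,.004,159.75)
E
```

```text
stud_coarse 0.73 [293.3, 109.4, 39.5, 170.3] rect [ 0.5349 -0.1215] -20.04 [ 30.8 137.2] sym off mm [(np.float64(0.42), np.float64(1.6)), (np.float64(0.47), np.float64(1.4)), (np.float64(0.52), np.float64(1.8)), (np.float64(0.65), np.float64(1.2))] centre [ 0.5364 -0.122 ] z [0.0266 0.0314]
now [ 0.5358 -0.1225  0.1223] tiltvec [ 0.    -0.001 -1.   ] shift [ 0.000e+00  1.000e-04 -1.183e-01] rot [0.04 0.01 0.55]
```

Emit:
send_rows([
  [0, 0, -0.04, 0, 0, 0.4, 0.0854],
  [0, 0, -0.08, 0, 0, 0.4, 0.0854],
  [0, 0, -0.105, 0, 0, 0.4, 0.0854],
  [0, 0, -0.118, 0, 0, 0.4, 0.0854],
  [0, 0, -0.118, 0, 0, 0.4, 0.0854],
  [0, 0, -0.118, 0, 0, 0.4, 0.02],
  [0, 0, -0.118, 0, 0, 0.4, 0.02],
  [0, 0, -0.118, 0, 0, 0.4, 0.02],
  [0, 0, -0.118, 0, 0, 0.4, 0.02],
  [0, 0, -0.118, 0, 0, 0.4, 0.02],
  [0, 0, -0.118, 0, 0, 0.4, 0.02],
  [0, 0, -0.118, 0, 0, 0.4, 0.02],
], force=60)

```text
t: 9.75
tool_pos: [0.5363, -0.1227, 0.0055]
tool_rot: [0.58, -0.405, 0.58, 0.404]
contact_force: [-2.6, 0.1, 6.2]
width: 0.0238
```

```bash
python3 - <<'E'
from h import *
goto(.5752,.1055,.12,174.05)
E
```

```text
now [ 0.5363 -0.1227  0.0055] tiltvec [ 0.002 -0.001 -1.   ] shift [0.0389 0.2282 0.1145] rot [ 0.04  0.12 14.27]
```

Emit:
send_rows([
  [0, 0, 0, 0, 0, 0, 0.05],
  [0, 0, 0, 0, 0, 0, 0.05],
  [0, 0, 0, 0, 0, 0, 0.05],
  [0, 0, -0.003, 0, 0, 0, 0.05],
  [0, 0, -0.003, 0, 0, 0, 0.05],
])

```text
t: 10.25
tool_pos: [0.5355, -0.1225, 0.0007]
tool_rot: [0.58, -0.405, 0.58, 0.405]
contact_force: [-0.1, 0.2, 0.6]
width: 0.0501
```

```bash
python3 - <<'E'
from h import *
TK=camT("wrist"); s=status.sense(); print(s["tool_pos"],s["contact_force"],s["width"])
im,d=camera("wrist"); cv2.imwrite("pics/w5.png",im)
studs("stud_coarse",cloud(d,TK))
E
```

```text
[ 0.53546553 -0.12249594  0.00068349] [-0.11040624  0.19874113  0.63499815] 0.05008794833007022
stud_coarse 0.59 [273.7, 126.0, 82.1, 244.3] rect [ 0.5251 -0.1169] -19.5 [ 31.6 116. ] sym off mm [(np.float64(3.18), np.float64(-0.8)), (np.float64(3.24), np.float64(-1.0)), (np.float64(3.69), np.float64(-0.6)), (np.float64(3.8), np.float64(-1.2))] centre [ 0.5244 -0.1166] z [0.0262 0.0311]
```

View pics/w5.png

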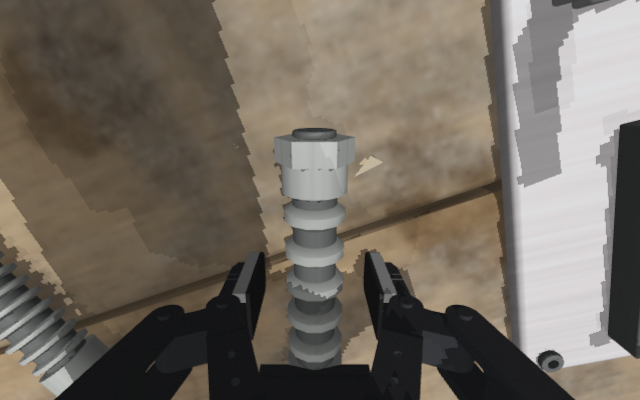

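Emit:
send_rows([
  [0, 0, 0, 0, 0, 0, 0.015],
  [0, 0, 0, 0, 0, 0, 0.015],
  [0, 0, 0, 0, 0, 0, 0.015],
  [0, 0, 0, 0, 0, 0, 0.015],
  [0, 0, 0, 0, 0, 0, 0.015],
  [0, 0, 0, 0, 0, 0, 0.015],
], force=60)

```text
t: 10.95
tool_pos: [0.5359, -0.1226, 0.0016]
tool_rot: [0.58, -0.405, 0.58, 0.404]
contact_force: [-2.9, 0.4, 6.0]
width: 0.0236
```

Emit:
send_rows([
  [0, 0, 0.01, 0, 0, 0, 0.015],
  [0, 0, 0.03, 0, 0, 0, 0.015],
  [0, 0, 0.06, 0, 0, 0, 0.015],
  [0, 0, 0.1, 0, 0, 0, 0.015],
  [0, 0, 0.12, 0, 0, 0, 0.015],
  [0, 0, 0.12, 0, 0, 0, 0.015],
])

```text
t: 11.55
tool_pos: [0.5372, -0.1229, 0.1246]
tool_rot: [0.581, -0.406, 0.579, 0.403]
contact_force: [0.3, 0.2, -3.3]
width: 0.0234
```

```bash
python3 - <<'E'
from h import *
TK=camT("wrist"); s=status.sense(); print(s["tool_pos"],s["contact_force"],s["torque"],s["width"])
im,d=camera("wrist"); cv2.imwrite("pics/w6.png",im); np.savez("w6.npz",im=im,d=d,T=TK[0])
goto(.5752,.1055,.12,174.05)
E
```

```text
[ 0.53724795 -0.12291161  0.12459598] [ 0.34402776  0.21643002 -3.32437203] [-0.03737054 -0.05436903 -0.04199646] 0.023411846367500922
now [ 0.5364 -0.1227  0.1221] tiltvec [ 0.002 -0.001 -1.   ] shift [ 0.0388  0.2282 -0.0021] rot [ 0.04  0.14 14.26]
```

View pics/w6.png

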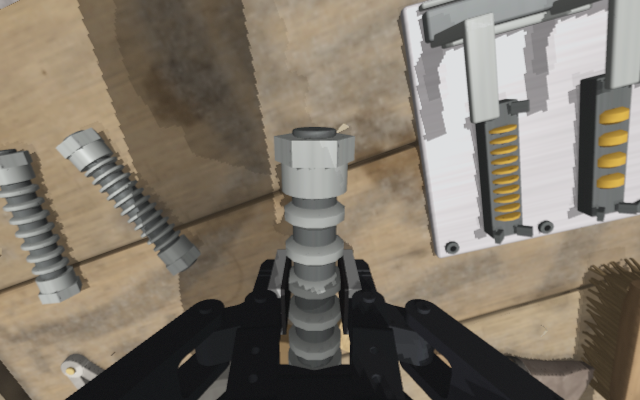

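Emit:
send_rows([
  [0.0388, 0.228, 0.01, 0, 0.1, 14.2, 0.015],
  [0.0388, 0.228, 0.01, 0, 0.1, 14.2, 0.015],
  [0.0388, 0.228, 0.01, 0, 0.1, 14.2, 0.015],
  [0.0388, 0.228, 0.01, 0, 0.1, 14.2, 0.015],
  [0.0388, 0.228, 0.01, 0, 0.1, 14.2, 0.015],
  [0.0388, 0.228, 0.01, 0, 0.1, 14.2, 0.015],
  [0.0388, 0.228, 0.01, 0, 0.1, 14.2, 0.015],
  [0.0388, 0.228, 0.01, 0, 0.1, 14.2, 0.015],
  [0.0388, 0.228, 0.01, 0, 0.1, 14.2, 0.015],
])

```text
t: 12.5
tool_pos: [0.5743, 0.1043, 0.1306]
tool_rot: [0.525, -0.472, 0.527, 0.473]
contact_force: [0.3, -0.0, -2.4]
width: 0.0234
```

```bash
cat > sad.py <<'E'
from h import *
def saddles(fn):
    TK=camT("wrist"); im,d=camera("wrist"); np.savez(fn+".npz",im=im,d=d,T=TK[0]); cv2.imwrite(f"pics/{fn}.png",im); P=cloud(d,TK)
    c=P[np.isfinite(P[...,0])&(P[...,2]<.05)&(P[...,2]>.005)]
    for n,x,y in (("med",.5836,.1846),("coarse",.5752,.1055),("fine",.5669,.0257)):
        e=np.array([np.cos(np.radians(-5.95)),np.sin(np.radians(-5.95))]); q=c[:,:2]-[x,y]; k=(abs(q@e)<.07)&(abs(q@[-e[1],e[0]])<.022)&(c[:,2]>.022)
        r=axisfit(c[k]) if k.sum()>50 else None
        o,b,e=symcentre(c,np.array([x,y]),-5.95,lat=.004,half=.05,rng=.004); print(n,b[:2],(np.array([x,y])+e*o/1e3).round(4),"rect",r)
E
python3 - <<'E'
from sad import *
saddles("w7"); goto(.5752,.1055,.0356,174.05)
E
```

```text
med [(np.float64(0.48), np.float64(0.6)), (np.float64(0.61), np.float64(0.4))] [0.5842 0.1845] rect (array([0.58394619, 0.18541683]), -5.8038330078125, [31.124224853515624, 109.95631103515625])
coarse [(np.float64(0.0), np.float64(-4.0)), (np.float64(0.0), np.float64(-3.8))] [0.5712 0.1059] rect None
fine [(np.float64(0.85), np.float64(1.0)), (np.float64(0.96), np.float64(0.8))] [0.5679 0.0256] rect (array([0.56723584, 0.02621263]), -5.951019287109375, [31.030191040039064, 109.4596923828125])
now [0.5744 0.1044 0.1309] tiltvec [-0.002 -0.001 -1.   ] shift [ 0.0008  0.0011 -0.0953] rot [ 0.04 -0.11  0.15]
```

Emit:
send_rows([
  [0.0012, 0.0011, 0, 0, 0, 0.1, 0.015],
  [0.0012, 0.0011, -0.04, 0, 0, 0.1, 0.015],
  [0.0012, 0.0011, -0.07, 0, 0, 0.1, 0.015],
  [0.0012, 0.0011, -0.085, 0, 0, 0.1, 0.015],
  [0.0012, 0.0011, -0.085, 0, 0, 0.1, 0.015],
  [0.0012, 0.0011, -0.085, 0, 0, 0.1, 0.015],
])

```text
t: 13.15
tool_pos: [0.5763, 0.1065, 0.0475]
tool_rot: [0.525, -0.474, 0.525, 0.473]
contact_force: [-0.7, 0.7, -1.9]
width: 0.0234
```

```bash
python3 - <<'E'
from h import *
print(status.sense()["contact_force"]); goto(.5756,.1055,.0356,174.05)
im,d=camera("wrist"); cv2.imwrite("pics/w8.png",im)
E
```

```text
[-0.69026183  0.68398821 -1.90298813]
now [0.5763 0.1065 0.0475] tiltvec [-0. -0. -1.] shift [-0.0007 -0.001  -0.0119] rot [ 0.02 -0.01 -0.02]
```

View pics/w8.png

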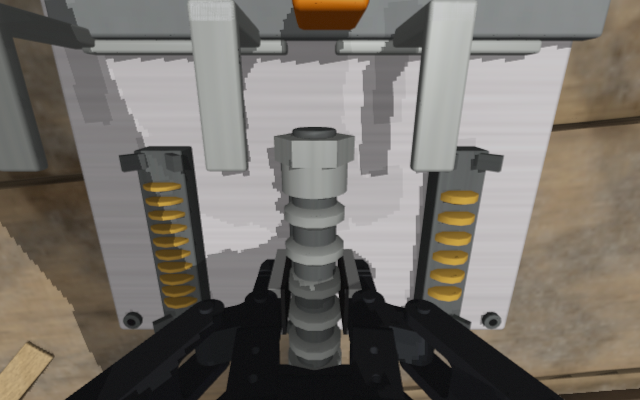

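Emit:
send_rows([
  [-0.0007, -0.001, 0, 0, 0, 0, 0.015],
  [-0.0007, -0.001, -0.006, 0, 0, 0, 0.015],
  [-0.0007, -0.001, -0.012, 0, 0, 0, 0.015],
  [-0.0007, -0.001, -0.012, 0, 0, 0, 0.015],
  [-0.0007, -0.001, -0.012, 0, 0, 0, 0.015],
])

```text
t: 13.7
tool_pos: [0.5749, 0.1055, 0.034]
tool_rot: [0.525, -0.473, 0.526, 0.474]
contact_force: [-0.3, 0.2, -3.3]
width: 0.0237
```

Emit:
send_rows([
  [0.0007, 0, 0, 0, 0, 0, 0.015],
  [0.0007, 0, 0, 0, 0, 0, 0.015],
  [0.0007, 0, 0, 0, 0, 0, 0.03],
  [0.0007, 0, 0, 0, 0, 0, 0.045],
  [0.0007, 0, 0, 0, 0, 0, 0.048],
  [0.0007, 0, 0, 0, 0, 0, 0.048],
  [0.0007, 0, 0, 0, 0, 0, 0.048],
  [0.0007, 0, 0.03, 0, 0, 0, 0.048],
  [0.0007, 0, 0.08, 0, 0, 0, 0.048],
  [0.0007, 0, 0.11, 0, 0, 0, 0.048],
  [0.0007, 0, 0.11, 0, 0, 0, 0.048],
])

```text
t: 14.8
tool_pos: [0.5778, 0.1059, 0.1496]
tool_rot: [0.527, -0.475, 0.523, 0.472]
contact_force: [0.7, -0.6, -0.3]
width: 0.0481
```

```bash
python3 - <<'E'
from h import *
TK=camT("wrist"); s=status.sense(); print(s["tool_pos"],s["t"])
im,d=camera("wrist"); cv2.imwrite("pics/w9.png",im); np.savez("w9.npz",im=im,d=d,T=TK[0])
P=cloud(d,TK); studs("stud_coarse",P,zlo=.035,zhi=.08)
goto(.4908,-.2689,.1225,193.07)
E
```

```text
[0.57777912 0.10588623 0.14964846] 14.8
stud_coarse 0.67 [292.2, 107.7, 44.7, 169.7] rect [0.5746 0.1063] -5.96 [ 32.  136.5] sym off mm [(np.float64(0.42), np.float64(1.8)), (np.float64(0.47), np.float64(2.0)), (np.float64(0.55), np.float64(1.6)), (np.float64(0.63), np.float64(2.2))] centre [0.5764 0.1061] z [0.058  0.0629]
now [0.5761 0.1056 0.1448] tiltvec [ 0. -0. -1.] shift [-0.0853 -0.3745 -0.0223] rot [2.000e-02 1.000e-02 1.898e+01]
```

Emit:
send_rows([
  [-0.085, -0.3745, -0.022, 0, 0, 19, 0.07],
  [-0.085, -0.3745, -0.022, 0, 0, 19, 0.07],
  [-0.085, -0.3745, -0.022, 0, 0, 19, 0.07],
  [-0.085, -0.3745, -0.022, 0, 0, 19, 0.07],
  [-0.085, -0.3745, -0.022, 0, 0, 19, 0.07],
  [-0.085, -0.3745, -0.022, 0, 0, 19, 0.07],
  [-0.085, -0.3745, -0.022, 0, 0, 19, 0.07],
  [-0.085, -0.3745, -0.022, 0, 0, 19, 0.07],
  [-0.085, -0.3745, -0.022, 0, 0, 19, 0.07],
  [-0.085, -0.3745, -0.022, 0, 0, 19, 0.07],
  [-0.085, -0.3745, -0.022, 0, 0, 19, 0.07],
  [-0.085, -0.3745, -0.022, 0, 0, 19, 0.07],
  [-0.085, -0.3745, -0.022, 0, 0, 19, 0.07],
  [-0.085, -0.3745, -0.022, 0, 0, 19, 0.07],
])

```text
t: 16.3
tool_pos: [0.4911, -0.2682, 0.1224]
tool_rot: [-0.439, 0.554, -0.44, -0.554]
contact_force: [0.3, 0.0, 0.8]
width: 0.07
```

```bash
python3 - <<'E'
from h import *
goto(.4908,-.2689,.1225,193.07)
TK=camT("wrist"); im,d=camera("wrist"); np.savez("w10.npz",im=im,d=d,T=TK[0])
P=cloud(d,TK); studs("stud_fine",P); studs("stud_medium",P)
goto(.4908,-.2689,.001,193.07)
E
```

```text
now [ 0.4911 -0.2682  0.1224] tiltvec [-0.001 -0.001 -1.   ] shift [-0.0003 -0.0007  0.0001] rot [ 0.06 -0.05 -0.09]
stud_fine 0.6 [295.4, 112.5, 40.4, 165.7] rect [ 0.4901 -0.2693] 13.03 [ 31.6 136.5] sym off mm [(np.float64(0.52), np.float64(1.8)), (np.float64(0.54), np.float64(1.6)), (np.float64(0.8), np.float64(2.0)), (np.float64(0.84), np.float64(1.4))] centre [ 0.4919 -0.2688] z [0.0266 0.0313]
stud_medium 0.83 [156.3, 71.0, 98.8, 167.9] rect [ 0.4795 -0.3618] -13.91 [ 32.  136.7] sym off mm [(np.float64(0.34), np.float64(1.8)), (np.float64(0.42), np.float64(1.6)), (np.float64(0.56), np.float64(2.0)), (np.float64(0.69), np.float64(1.4))] centre [ 0.4812 -0.3622] z [0.0263 0.0313]
now [ 0.4909 -0.2686  0.1224] tiltvec [-0.001 -0.001 -1.   ] shift [-1.000e-04 -3.000e-04 -1.214e-01] rot [ 0.06 -0.05 -0.05]
```

Emit:
send_rows([
  [0.0005, -0.0003, -0.04, 0, 0, 0, 0.07],
  [0.0005, -0.0003, -0.08, 0, 0, 0, 0.07],
  [0.0005, -0.0003, -0.108, 0, 0, 0, 0.07],
  [0.0005, -0.0003, -0.121, 0, 0, 0, 0.07],
  [0.0005, -0.0003, -0.121, 0, 0, 0, 0.07],
  [0.0005, -0.0003, -0.121, 0, 0, 0, 0.015],
  [0.0005, -0.0003, -0.121, 0, 0, 0, 0.015],
  [0.0005, -0.0003, -0.121, 0, 0, 0, 0.015],
  [0.0005, -0.0003, -0.121, 0, 0, 0, 0.015],
  [0.0005, -0.0003, -0.121, 0, 0, 0, 0.015],
  [0.0005, -0.0003, -0.121, 0, 0, 0, 0.015],
  [0.0005, -0.0003, -0.121, 0, 0, 0, 0.015],
  [0.0005, -0.0003, -0.121, 0, 0, 0, 0.015],
], force=60)

```text
t: 17.75
tool_pos: [0.4921, -0.2697, 0.0032]
tool_rot: [-0.439, 0.555, -0.44, -0.553]
contact_force: [-0.8, 1.0, 7.2]
width: 0.024
```

Emit:
send_rows([
  [0, 0, 0.01, 0, 0, 0, 0.015],
  [0, 0, 0.03, 0, 0, 0, 0.015],
  [0, 0, 0.07, 0, 0, 0, 0.015],
  [0, 0, 0.115, 0, 0, 0, 0.015],
  [0.0759, 0.295, 0.13, 0, 0, -19, 0.015],
  [0.0759, 0.295, 0.13, 0, 0, -19, 0.015],
  [0.0759, 0.295, 0.13, 0, 0, -19, 0.015],
  [0.0759, 0.295, 0.13, 0, 0, -19, 0.015],
  [0.0759, 0.295, 0.13, 0, 0, -19, 0.015],
  [0.0759, 0.295, 0.13, 0, 0, -19, 0.015],
  [0.0759, 0.295, 0.13, 0, 0, -19, 0.015],
  [0.0759, 0.295, 0.13, 0, 0, -19, 0.015],
  [0.0759, 0.295, 0.13, 0, 0, -19, 0.015],
  [0.0759, 0.295, 0.13, 0, 0, -19, 0.015],
  [0.0759, 0.295, 0.13, 0, 0, -19, 0.015],
  [0.0759, 0.295, 0.13, 0, 0, -19, 0.015],
  [0.0759, 0.295, 0.13, 0, 0, -19, 0.015],
])

```text
t: 19.45
tool_pos: [0.5671, 0.0251, 0.1313]
tool_rot: [0.525, -0.473, 0.526, 0.473]
contact_force: [-0.5, -0.6, -2.9]
width: 0.0243
```

```bash
python3 - <<'E'
from sad import *
print(status.sense()["contact_force"]); saddles("w11"); goto(.5677,.026,.0372,174.05)
E
```

```text
[-0.53562471 -0.5555601  -2.86384562]
med [(np.float64(4.19), np.float64(2.4)), (np.float64(4.35), np.float64(2.2))] [0.586  0.1844] rect (array([0.58432524, 0.18535553]), -6.096855163574219, [30.897760009765626, 110.6012939453125])
coarse [(np.float64(0.0), np.float64(-4.0)), (np.float64(0.0), np.float64(-3.8))] [0.5712 0.1059] rect (array([0.57473013, 0.10609019]), -5.903312683105469, [33.63743591308594, 136.7533935546875])
fine [(np.float64(0.0), np.float64(-4.0)), (np.float64(0.0), np.float64(-3.8))] [0.5629 0.0261] rect None
now [0.5671 0.0252 0.1313] tiltvec [-0.001 -0.001 -1.   ] shift [ 0.0006  0.0008 -0.0941] rot [ 0.03 -0.07  0.01]
```

View pics/w11.png

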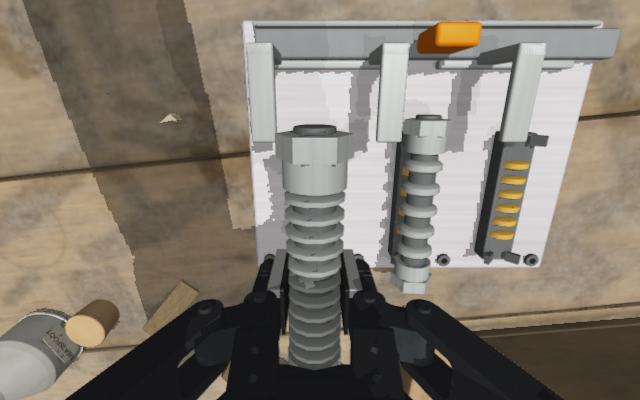

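```bash
python3 - <<'E'
from h import *
K=camT("wrist")[1]; H=np.array(get_calibration("wrist")["hand_eye"])
for f in ("w6","w7","w11"):
    w=np.load(f+".npz"); Q=cloud(w["d"],(H,K)); m=np.isfinite(Q[...,0])&(abs(Q[...,2])<.018)&(Q[...,0]<.02)&(Q[...,1]>.03); c=Q[m]
    # hex: radius>14.2 ; band strip near top
    s=c[abs(c[:,2])<.006]; s=s[s[:,0]<np.median(s[:,0])+.008]
    g=np.arange(.03,.08,.0005); h=[np.median(s[abs(s[:,1]-y)<.0005,0])*1e3 if (abs(s[:,1]-y)<.0005).sum()>3 else np.nan for y in g]
    print(f,"ymax",np.percentile(c[:,1],[99,99.8,100]).round(4)); print(np.round(h,1).tolist())
E
```

```text
w6 ymax [0.0696 0.0697 0.0698]
[-25.8, -25.8, -26.8, -27.1, -27.3, -27.5, -27.4, -27.4, -27.5, -27.4, -27.4, -27.1, -26.6, -26.2, -25.5, -24.7, -24.2, -23.8, -23.6, -23.5, -23.6, -23.8, -23.9, -23.9, -23.8, -23.9, -24.0, nan, -27.6, -27.8, -27.9, -28.0, -28.2, -28.1, -27.9, -27.9, -27.9, -28.0, -28.0, -28.0, -28.0, -27.9, -28.0, -27.9, -27.9, -27.8, -27.9, -28.0, -28.0, -27.9, -27.8, -28.0, -28.1, -28.6, -28.9, -28.8, -28.9, -29.0, -28.9, -28.9, -28.9, -28.7, -28.8, -28.8, -28.7, -28.9, -28.8, -28.7, -28.9, -28.8, -28.8, -28.8, -28.7, -27.5, -24.1, -22.5, -22.8, -22.6, -22.2, -22.0, -21.2, nan, nan, nan, nan, nan, nan, nan, nan, nan, nan, nan, nan, nan, nan, nan, nan, nan, nan, nan]
w7 ymax [0.0696 0.0697 0.0698]
[-25.8, -25.9, -27.0, -27.1, -27.3, -27.3, -27.2, -27.4, -27.4, -27.2, -27.2, -27.2, -26.8, -26.2, -25.4, -25.0, -24.4, -23.9, -23.7, -23.8, -23.9, -23.8, -23.6, -23.7, -23.8, -23.9, -24.3, nan, -27.9, -27.8, -27.8, -28.0, -28.0, -28.0, -28.1, -27.9, -27.9, -28.0, -27.9, -28.0, -28.2, -28.2, -27.9, -28.0, -28.0, -28.0, -27.8, -28.1, -28.1, -27.9, -27.8, -28.0, -28.1, -28.6, 
[... 274 characters left out ...]
nan, nan]
w11 ymax [0.0705 0.0706 0.0707]
[nan, nan, nan, -25.8, -25.8, -25.7, -25.8, -25.4, -24.5, -23.5, -22.6, -22.3, -22.1, -22.1, -22.3, -22.2, -22.3, -22.7, nan, -25.3, -25.7, -25.8, -25.8, -25.5, -24.3, -23.3, -22.5, -22.4, -22.5, -26.0, -26.3, -26.5, -26.5, -26.4, -26.4, -26.6, -26.6, -26.5, -26.4, -26.6, -26.6, -26.4, -26.3, -26.3, -26.4, -26.5, -26.4, -26.4, -26.5, -26.5, -26.2, -26.4, -26.6, -26.6, -26.6, -27.1, -27.4, -27.4, -27.5, -27.3, -27.3, -27.5, -27.2, -27.4, -27.5, -27.2, -27.4, -27.5, -27.3, -27.4, -27.4, -27.3, -27.3, -27.1, -27.1, -25.0, -21.6, -21.0, -21.1, -21.0, -21.0, -20.5, -19.1, nan, nan, nan, nan, nan, nan, nan, nan, nan, nan, nan, nan, nan, nan, nan, nan, nan]
```

Emit:
send_rows([
  [0.0008, 0.0007, 0, 0, 0, 0, 0.015],
  [0.0008, 0.0007, -0.04, 0, 0, 0, 0.015],
  [0.0008, 0.0007, -0.07, 0, 0, 0, 0.015],
  [0.0008, 0.0007, -0.085, 0, 0, 0, 0.015],
  [0.0008, 0.0007, -0.092, 0, 0, 0, 0.015],
  [0.0008, 0.0007, -0.094, 0, 0, 0, 0.015],
  [0.0008, 0.0007, -0.094, 0, 0, 0, 0.015],
  [0.0008, 0.0007, -0.094, 0, 0, 0, 0.015],
])

```text
t: 20.3
tool_pos: [0.5688, 0.0265, 0.0387]
tool_rot: [0.525, -0.474, 0.525, 0.473]
contact_force: [-0.3, -0.1, -3.0]
width: 0.0238
```

Emit:
send_rows([
  [-0.0007, -0.0004, -0.0015, 0, 0, 0, 0.015],
  [-0.0007, -0.0004, -0.0015, 0, 0, 0, 0.015],
  [-0.0007, -0.0004, -0.0015, 0, 0, 0, 0.015],
])

```text
t: 20.6
tool_pos: [0.5674, 0.026, 0.0361]
tool_rot: [0.525, -0.473, 0.526, 0.474]
contact_force: [-0.0, -0.7, -3.0]
width: 0.0244
```

Emit:
send_rows([
  [0.0004, 0, 0, 0, 0, 0, 0.015],
  [0.0004, 0, 0, 0, 0, 0, 0.03],
  [0.0004, 0, 0, 0, 0, 0, 0.045],
  [0.0004, 0, 0, 0, 0, 0, 0.048],
  [0.0004, 0, 0, 0, 0, 0, 0.048],
  [0.0004, 0, 0, 0, 0, 0, 0.048],
  [0.0004, 0, 0.03, 0, 0, 0, 0.048],
  [0.0004, 0, 0.08, 0, 0, 0, 0.048],
  [0.0004, 0, 0.108, 0, 0, 0, 0.048],
  [0.0004, 0, 0.108, 0, 0, 0, 0.048],
  [0.0004, 0, 0.108, 0, 0, 0, 0.048],
  [0.0004, 0, 0.108, 0, 0, 0, 0.048],
])

```text
t: 21.8
tool_pos: [0.5672, 0.026, 0.1424]
tool_rot: [0.524, -0.473, 0.526, 0.474]
contact_force: [-0.1, -0.2, 0.2]
width: 0.0477
```

```bash
python3 - <<'E'
from h import *
TK=camT("wrist"); s=status.sense(); print(s["tool_pos"],s["t"])
im,d=camera("wrist"); cv2.imwrite("pics/w12.png",im); np.savez("w12.npz",im=im,d=d,T=TK[0])
P=cloud(d,TK); studs("stud_fine",P,zlo=.035,zhi=.08); studs("stud_coarse",P,zlo=.035,zhi=.08)
goto(.4808,-.3629,.1225,165.8)
E
```

```text
[0.567167   0.02601959 0.14244666] 21.8
stud_fine 0.9 [291.8, 113.0, 45.8, 172.0] rect [0.5658 0.0263] -6.27 [ 31.1 136.9] sym off mm [(np.float64(0.55), np.float64(1.6)), (np.float64(0.62), np.float64(1.8)), (np.float64(0.78), np.float64(1.4)), (np.float64(0.94), np.float64(2.0))] centre [0.5673 0.0262] z [0.058  0.0629]
stud_coarse 0.65 [391.8, 113.1, 51.0, 174.3] rect [0.5745 0.1065] -4.76 [ 30.9 136.4] sym off mm [(np.float64(0.35), np.float64(2.0)), (np.float64(0.41), np.float64(1.8)), (np.float64(0.46), np.float64(2.2)), (np.float64(0.62), np.float64(1.6))] centre [0.5764 0.1063] z [0.058  0.0629]
now [0.5671 0.026  0.1425] tiltvec [-0.003 -0.001 -1.   ] shift [-0.0863 -0.3889 -0.02  ] rot [ 0.03 -0.19 -8.28]
```

Emit:
send_rows([
  [-0.086, -0.389, -0.02, 0, -0.2, -8.2, 0.07],
  [-0.086, -0.389, -0.02, 0, -0.2, -8.2, 0.07],
  [-0.086, -0.389, -0.02, 0, -0.2, -8.2, 0.07],
  [-0.086, -0.389, -0.02, 0, -0.2, -8.2, 0.07],
  [-0.086, -0.389, -0.02, 0, -0.2, -8.2, 0.07],
  [-0.086, -0.389, -0.02, 0, -0.2, -8.2, 0.07],
  [-0.086, -0.389, -0.02, 0, -0.2, -8.2, 0.07],
  [-0.086, -0.389, -0.02, 0, -0.2, -8.2, 0.07],
  [-0.086, -0.389, -0.02, 0, -0.2, -8.2, 0.07],
  [-0.086, -0.389, -0.02, 0, -0.2, -8.2, 0.07],
  [-0.086, -0.389, -0.02, 0, -0.2, -8.2, 0.07],
  [-0.086, -0.389, -0.02, 0, -0.2, -8.2, 0.07],
  [-0.086, -0.389, -0.02, 0, -0.2, -8.2, 0.07],
  [-0.086, -0.389, -0.02, 0, -0.2, -8.2, 0.07],
  [-0.086, -0.389, -0.02, 0, -0.2, -8.2, 0.07],
])

```text
t: 23.45
tool_pos: [0.482, -0.3625, 0.1239]
tool_rot: [0.558, -0.436, 0.557, 0.434]
contact_force: [-0.7, 0.7, -0.6]
width: 0.0698
```

```bash
python3 - <<'E'
from h import *
TK=camT("wrist"); im,d=camera("wrist"); np.savez("w13.npz",im=im,d=d,T=TK[0])
P=cloud(d,TK); studs("stud_medium",P)
goto(.4808,-.3630,.001,165.8)
E
```

```text
stud_medium 0.6 [292.1, 110.6, 37.9, 164.4] rect [ 0.4799 -0.3627] -13.85 [ 29.6 135.1] sym off mm [(np.float64(0.42), np.float64(1.2)), (np.float64(0.47), np.float64(1.0)), (np.float64(0.61), np.float64(1.4)), (np.float64(0.72), np.float64(0.8))] centre [ 0.4811 -0.363 ] z [0.0267 0.0313]
now [ 0.4818 -0.3627  0.1238] tiltvec [ 0.002 -0.001 -1.   ] shift [-0.001  -0.0003 -0.1228] rot [ 0.04  0.13 -0.11]
```

Emit:
send_rows([
  [-0.0008, -0.0003, -0.04, 0, 0, 0, 0.07],
  [-0.0008, -0.0003, -0.08, 0, 0, 0, 0.07],
  [-0.0008, -0.0003, -0.108, 0, 0, 0, 0.07],
  [-0.0008, -0.0003, -0.1215, 0, 0, 0, 0.07],
  [-0.0008, -0.0003, -0.1215, 0, 0, 0, 0.07],
  [-0.0008, -0.0003, -0.1215, 0, 0, 0, 0.015],
  [-0.0008, -0.0003, -0.1215, 0, 0, 0, 0.015],
  [-0.0008, -0.0003, -0.1215, 0, 0, 0, 0.015],
  [-0.0008, -0.0003, -0.1215, 0, 0, 0, 0.015],
  [-0.0008, -0.0003, -0.1215, 0, 0, 0, 0.015],
  [-0.0008, -0.0003, -0.1215, 0, 0, 0, 0.015],
  [-0.0008, -0.0003, -0.1215, 0, 0, 0, 0.015],
  [-0.0008, -0.0003, -0.1215, 0, 0, 0, 0.015],
], force=60)

```text
t: 24.85
tool_pos: [0.4817, -0.364, 0.0043]
tool_rot: [0.558, -0.436, 0.557, 0.433]
contact_force: [-0.7, 0.3, 6.5]
width: 0.024
```

Emit:
send_rows([
  [0, 0, 0.01, 0, 0, 0, 0.015],
  [0, 0, 0.03, 0, 0, 0, 0.015],
  [0, 0, 0.07, 0, 0, 0, 0.015],
  [0, 0, 0.115, 0, 0, 0, 0.015],
  [0.103, 0.548, 0.13, 0, 0, 8.3, 0.015],
  [0.103, 0.548, 0.13, 0, 0, 8.3, 0.015],
  [0.103, 0.548, 0.13, 0, 0, 8.3, 0.015],
  [0.103, 0.548, 0.13, 0, 0, 8.3, 0.015],
  [0.103, 0.548, 0.13, 0, 0, 8.3, 0.015],
  [0.103, 0.548, 0.13, 0, 0, 8.3, 0.015],
  [0.103, 0.548, 0.13, 0, 0, 8.3, 0.015],
  [0.103, 0.548, 0.13, 0, 0, 8.3, 0.015],
  [0.103, 0.548, 0.13, 0, 0, 8.3, 0.015],
  [0.103, 0.548, 0.13, 0, 0, 8.3, 0.015],
  [0.103, 0.548, 0.13, 0, 0, 8.3, 0.015],
  [0.103, 0.548, 0.13, 0, 0, 8.3, 0.015],
  [0.103, 0.548, 0.13, 0, 0, 8.3, 0.015],
  [0.103, 0.548, 0.13, 0, 0, 8.3, 0.015],
  [0.103, 0.548, 0.13, 0, 0, 8.3, 0.015],
  [0.103, 0.548, 0.13, 0, 0, 8.3, 0.015],
])

```text
t: 26.85
tool_pos: [0.5839, 0.1834, 0.1326]
tool_rot: [0.526, -0.474, 0.525, 0.473]
contact_force: [-0.0, -1.0, -2.9]
width: 0.0242
```

```bash
python3 - <<'E'
from h import *
goto(.5842,.185,.0383,174.05)
TK=camT("wrist"); im,d=camera("wrist"); cv2.imwrite("pics/w14.png",im)
K=TK[1]; H=np.array(get_calibration("wrist")["hand_eye"]); Q=cloud(d,(H,K)); m=np.isfinite(Q[...,0])&(abs(Q[...,2])<.018)&(Q[...,0]<.02)&(Q[...,1]>.03); c=Q[m]
print(np.percentile(c[:,1],[99,99.8,100]).round(4), np.median(c[(abs(c[:,2])<.006)&(c[:,1]>.048)&(c[:,1]<.055),0]), status.sense()["contact_force"])
E
```

```text
now [0.5839 0.1834 0.1326] tiltvec [ 0.002 -0.    -1.   ] shift [ 0.0003  0.0016 -0.0943] rot [ 0.02  0.14 -0.03]
[0.0707 0.0708 0.0708] -0.025320421391209408 [-0.15385134  0.44146775 -3.06043478]
```

Emit:
send_rows([
  [0.0007, 0.0016, 0, 0, 0, 0, 0.015],
  [0.0007, 0.0016, -0.04, 0, 0, 0, 0.015],
  [0.0007, 0.0016, -0.07, 0, 0, 0, 0.015],
  [0.0007, 0.0016, -0.085, 0, 0, 0, 0.015],
  [0.0007, 0.0016, -0.092, 0, 0, 0, 0.015],
  [0.0007, 0.0016, -0.0945, 0, 0, 0, 0.015],
  [0.0007, 0.0016, -0.0945, 0, 0, 0, 0.015],
  [0.0007, 0.0016, -0.0945, 0, 0, 0, 0.015],
])

```text
t: 27.7
tool_pos: [0.5854, 0.1866, 0.0393]
tool_rot: [0.526, -0.475, 0.523, 0.473]
contact_force: [-0.0, 0.2, -3.2]
width: 0.024
```

Emit:
send_rows([
  [-0.0005, -0.001, -0.001, 0, 0, 0, 0.015],
  [-0.0005, -0.001, -0.001, 0, 0, 0, 0.015],
  [-0.0005, -0.001, -0.001, 0, 0, 0, 0.015],
])

```text
t: 28.0
tool_pos: [0.5842, 0.1853, 0.0371]
tool_rot: [0.525, -0.475, 0.524, 0.473]
contact_force: [0.2, 0.1, -3.6]
width: 0.0237
```

Emit:
send_rows([
  [0.0003, -0.0003, 0, 0, 0, 0, 0.015],
  [0.0003, -0.0003, 0, 0, 0, 0, 0.03],
  [0.0003, -0.0003, 0, 0, 0, 0, 0.045],
  [0.0003, -0.0003, 0, 0, 0, 0, 0.048],
  [0.0003, -0.0003, 0, 0, 0, 0, 0.048],
  [0.0003, -0.0003, 0, 0, 0, 0, 0.048],
  [0.0003, -0.0003, 0.03, 0, 0, 0, 0.048],
  [0.0003, -0.0003, 0.08, 0, 0, 0, 0.048],
  [0.0003, -0.0003, 0.108, 0, 0, 0, 0.048],
  [0, -0.06, 0.12, 0, 0, 0, 0.048],
  [0, -0.08, 0.12, 0, 0, 0, 0.048],
  [0, -0.08, 0.12, 0, 0, 0, 0.048],
  [0, -0.08, 0.12, 0, 0, 0, 0.048],
  [0, -0.08, 0.12, 0, 0, 0, 0.048],
])

```text
t: 29.4
tool_pos: [0.584, 0.1059, 0.1565]
tool_rot: [0.525, -0.475, 0.524, 0.474]
contact_force: [-0.2, 0.9, -0.5]
width: 0.0482
```

```bash
python3 - <<'E'
from h import *
TK=camT("wrist"); s=status.sense(); print(s["tool_pos"],s["t"])
im,d=camera("wrist"); cv2.imwrite("pics/w15.png",im); np.savez("w15.npz",im=im,d=d,T=TK[0])
P=cloud(d,TK)
for t in ("fine","medium","coarse"): studs("stud_"+t,P,zlo=.035,zhi=.08)
for m in models.place_of("keeper_tab","wrist")[:2]: print(m["score"],m["pixel"],ray("wrist",m["pixel"],.052,TK))
for m in models.silhouettes("keeper_tab","wrist")[:2]: print(m["score"],m["box"])
hsv=cv2.cvtColor(im,cv2.COLOR_BGR2HSV); o=cv2.inRange(hsv,(5,170,90),(16,255,255))>0; c=P[o&(P[...,2]>.057)&(P[...,2]<.07)]; print("tab top",len(c),axisfit(c),np.median(c,0))
E
```

```text
[0.58398996 0.10589152 0.15651451] 29.4
stud_fine 0.61 [189.4, 101.6, 52.4, 166.5] rect [0.5661 0.0279] -5.74 [ 29.4 135.9] sym off mm [(np.float64(0.43), np.float64(1.4)), (np.float64(0.58), np.float64(1.6)), (np.float64(0.64), np.float64(1.2)), (np.float64(0.95), np.float64(1.8))] centre [0.5675 0.0278] z [0.0577 0.0628]
stud_medium 0.73 [380.0, 99.0, 59.2, 167.8] rect [0.5822 0.1852] -5.95 [ 30.7 135. ] sym off mm [(np.float64(0.45), np.float64(1.6)), (np.float64(0.5), np.float64(1.8)), (np.float64(0.64), np.float64(1.4)), (np.float64(0.76), np.float64(2.0))] centre [0.5838 0.185 ] z [0.0579 0.0629]
stud_coarse 0.98 [292.3, 99.1, 40.4, 170.0] rect [0.5748 0.1065] -5.36 [ 31.  136.1] sym off mm [(np.float64(0.37), np.float64(1.6)), (np.float64(0.45), np.float64(1.4)), (np.float64(0.47), np.float64(1.8)), (np.float64(0.63), np.float64(1.2))] centre [0.5764 0.1063] z [0.0581 0.0629]
0.72 [326.5, 30.4] [[0.46022215 0.12807899 0.052     ]]
0.51 [408.0, 190.7] [[0.58502668 0.18493964 0.052     ]]
0.67 [127.7, 14.3, 364.3, 112.9]
tab top 204 (array([0.46000918, 0.12526461]), 83.66223907470703, [12.537662506103516, 26.992141723632812]) [0.46456001 0.12251852 0.06301824]
```

View pics/w15.png

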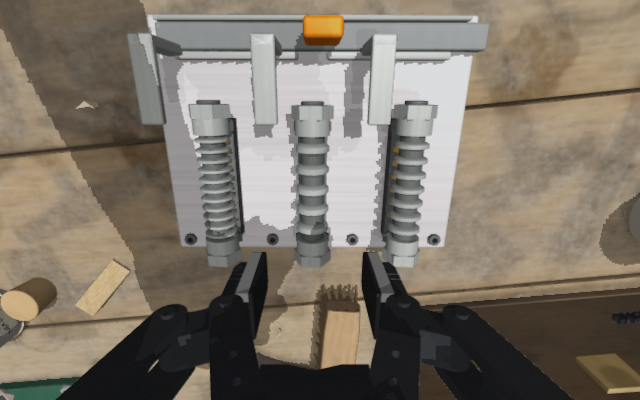

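Emit:
send_rows([
  [-0.03, 0.01, 0, 0, 0, 8, 0.048],
  [-0.06, 0.019, 0, 0, 0, 16, 0.048],
  [-0.1, 0.019, 0, 0, 0, 24, 0.048],
  [-0.124, 0.019, 0, 0, 0, 32, 0.048],
  [-0.124, 0.019, 0, 0, 0, 40, 0.048],
  [-0.124, 0.019, 0, 0, 0, 48, 0.048],
  [-0.124, 0.019, 0, 0, 0, 56, 0.048],
  [-0.124, 0.019, 0, 0, 0, 64, 0.048],
  [-0.124, 0.019, 0, 0, 0, 72, 0.048],
  [-0.124, 0.019, 0, 0, 0, 80, 0.04],
  [-0.124, 0.019, 0, 0, 0, 88, 0.035],
  [-0.124, 0.019, 0, 0, 0, 90, 0.035],
  [-0.124, 0.019, 0, 0, 0, 90, 0.035],
  [-0.124, 0.019, 0, 0, 0, 90, 0.035],
])

```text
t: 31.1
tool_pos: [0.46, 0.1245, 0.1568]
tool_rot: [-0.037, 0.706, -0.035, -0.706]
contact_force: [-0.6, -0.2, 0.0]
width: 0.0351
```

```bash
python3 - <<'E'
from h import *
TK=camT("wrist"); s=status.sense(); print(s["t"],s["qpos"].round(2)); im,d=camera("wrist"); cv2.imwrite("pics/w16.png",im); P=cloud(d,TK)
hsv=cv2.cvtColor(im,cv2.COLOR_BGR2HSV); o=cv2.inRange(hsv,(5,170,90),(16,255,255))>0; c=P[o&(P[...,2]>.057)&(P[...,2]<.07)]; print("tab top",len(c),axisfit(c))
goto(.4597,.1252,.036,264.05)
E
```

```text
31.1 [ 0.26 -0.1  -0.16  1.52  0.   -1.21]
tab top 116 (array([0.45898887, 0.12446531]), 83.92442321777344, [13.010322570800781, 26.686285400390624])
now [0.46   0.1245 0.1568] tiltvec [ 0.     0.002 -1.   ] shift [-0.0003  0.0007 -0.1208] rot [-0.13  0.02 -0.08]
```

Emit:
send_rows([
  [-0.0007, 0.0005, -0.04, 0, 0, 0, 0.035],
  [-0.0007, 0.0005, -0.075, 0, 0, 0, 0.035],
  [-0.0007, 0.0005, -0.1, 0, 0, 0, 0.035],
  [-0.0007, 0.0005, -0.115, 0, 0, 0, 0.035],
  [-0.0007, 0.0005, -0.12, 0, 0, 0, 0.035],
  [-0.0007, 0.0005, -0.12, 0, 0, 0, 0.035],
  [-0.0007, 0.0005, -0.12, 0, 0, 0, 0.005],
  [-0.0007, 0.0005, -0.12, 0, 0, 0, 0.005],
  [-0.0007, 0.0005, -0.12, 0, 0, 0, 0.005],
  [-0.0007, 0.0005, -0.12, 0, 0, 0, 0.005],
  [-0.0007, 0.0005, -0.12, 0, 0, 0, 0.005],
], force=30)

```text
t: 32.25
tool_pos: [0.4587, 0.1252, 0.0382]
tool_rot: [0.037, -0.706, 0.035, 0.706]
contact_force: [-10.1, 1.3, 8.5]
width: 0.0133
```

Emit:
send_rows([
  [0.0003, 0.003, 0, 0, 0, 0, 0.005],
  [0.0007, 0.007, 0, 0, 0, 0, 0.005],
  [0.0011, 0.011, 0, 0, 0, 0, 0.005],
  [0.0016, 0.015, 0, 0, 0, 0, 0.005],
  [0.002, 0.019, 0, 0, 0, 0, 0.005],
  [0.0024, 0.023, 0, 0, 0, 0, 0.005],
  [0.0028, 0.027, 0, 0, 0, 0, 0.005],
  [0.0029, 0.028, 0, 0, 0, 0, 0.005],
  [0.003, 0.029, 0, 0, 0, 0, 0.005],
  [0.003, 0.029, 0, 0, 0, 0, 0.005],
])

```text
t: 33.25
tool_pos: [0.4618, 0.1542, 0.0383]
tool_rot: [0.037, -0.706, 0.035, 0.706]
contact_force: [-8.7, 0.7, 7.6]
width: 0.0136
```

Emit:
send_rows([
  [0.0001, 0.001, 0, 0, 0, 0, 0.005],
  [0.0002, 0.002, 0, 0, 0, 0, 0.005],
  [0.0003, 0.003, 0, 0, 0, 0, 0.005],
  [0.0004, 0.004, 0, 0, 0, 0, 0.005],
  [0.0005, 0.005, 0, 0, 0, 0, 0.005],
  [0.0005, 0.005, 0, 0, 0, 0, 0.005],
])

```text
t: 33.85
tool_pos: [0.4621, 0.1576, 0.0383]
tool_rot: [0.036, -0.706, 0.036, 0.706]
contact_force: [-9.9, -9.8, 10.9]
width: 0.0131
```

Emit:
send_rows([
  [0.0001, 0.001, 0, 0, 0, 0, 0.005],
  [0.0001, 0.001, 0, 0, 0, 0, 0.005],
  [0.0001, 0.001, 0, 0, 0, 0, 0.005],
])

```text
t: 34.15
tool_pos: [0.4621, 0.1576, 0.0383]
tool_rot: [0.036, -0.706, 0.037, 0.706]
contact_force: [-10.8, -15.8, 10.8]
width: 0.0131
```

Emit:
send_rows([
  [-0.0002, -0.002, 0, 0, 0, 0, 0.005],
  [-0.0002, -0.0022, 0, 0, 0, 0, 0.035],
  [-0.0002, -0.0022, 0, 0, 0, 0, 0.035],
  [-0.0002, -0.0022, 0, 0, 0, 0, 0.035],
  [-0.0002, -0.0022, 0, 0, 0, 0, 0.035],
  [-0.0002, -0.0022, 0.03, 0, 0, 0, 0.035],
  [-0.0002, -0.0022, 0.07, 0, 0, 0, 0.035],
  [-0.0002, -0.0022, 0.12, 0, 0, 0, 0.035],
  [-0.0002, -0.06, 0.15, 0, 0, 0, 0.035],
  [-0.0002, -0.1, 0.15, 0, 0, 0, 0.035],
  [-0.0002, -0.1, 0.15, 0, 0, 0, 0.035],
  [-0.0002, -0.1, 0.15, 0, 0, 0, 0.035],
  [-0.0002, -0.1, 0.15, 0, 0, 0, 0.035],
])

```text
t: 35.45
tool_pos: [0.4627, 0.0604, 0.1863]
tool_rot: [0.037, -0.706, 0.035, 0.706]
contact_force: [0.3, 0.1, -0.1]
width: 0.035
```

```bash
python3 - <<'E'
from h import *
TK=camT("wrist"); s=status.sense(); print(s["t"],s["tool_pos"],s["contact_force"],s["width"])
im,d=camera("wrist"); cv2.imwrite("pics/w17.png",im); P=cloud(d,TK)
hsv=cv2.cvtColor(im,cv2.COLOR_BGR2HSV); o=cv2.inRange(hsv,(5,170,90),(16,255,255))>0; c=P[o&(P[...,2]>.057)&(P[...,2]<.07)]
if len(c)>20: print("tab top",len(c),axisfit(c))
t0=np.load("top0.npz")["im"]; im,d=camera("top"); P=cloud(d,camT("top"))
df=cv2.absdiff(im,t0).max(2); print("bystander px change", {n:float(df[v-6:v+6,u-6:u+6].mean().round(1)) for n,u,v in (("oil",410,160),("bung",386,169),("wedge",358,170))})
cv2.imwrite("pics/top1.png",np.vstack([cv2.resize(im[150:280,190:440],(800,416),interpolation=cv2.INTER_CUBIC)]))
o=cv2.inRange(cv2.cvtColor(im,cv2.COLOR_BGR2HSV),(5,190,120),(16,255,255))>0; o[:, :190]=0;o[:,330:]=0;o[:230]=0; o[262:]=0
print("top tab px",np.argwhere(o).mean(0),np.nanmedian(P[o],0))
E
```

```text
35.45 [0.46272742 0.06036857 0.18634898] [ 0.29041744  0.05212192 -0.06902323] 0.03498333814118794
tab top 88 (array([0.46241484, 0.15606237]), 84.44654846191406, [13.023112487792968, 26.71111145019531])
bystander px change {'oil': 3.4, 'bung': 3.6, 'wedge': 18.8}
top tab px [nan nan] [nan nan nan]<stdin>:10: RuntimeWarning: Mean of empty slice.
  ret = um.true_divide(
  return np.nanmean(a, axis, out=out, keepdims=keepdims)
```

View pics/w17.png

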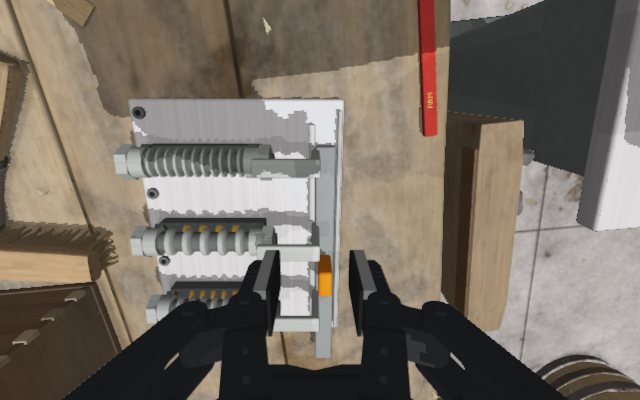

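View pics/top1.png

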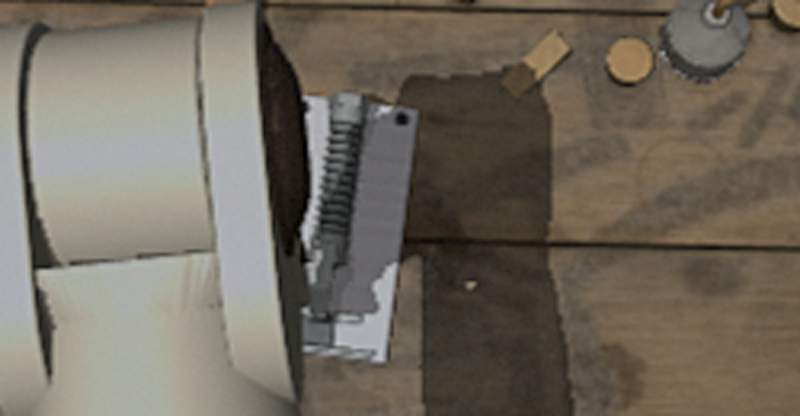

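The wedge stands in the same place; the arm's shadow on it accounts for the pixel change. The tongue lies over the near end of the fine stud, and the arm is clear. I'm handing in.

```bash
python3 -c "
from rig import manip; print(manip.hand_in())"
```

```text
the job is handed in; nothing more can be done
None
```

All three studs are seated on their matching saddles, the keeper is closed, and I handed the job in at about 35.5 s of the 72 s allowed.

- **Studs:** I laid the coarse, fine and medium studs in that order, each released about 1–2 mm above its seat. My last depth check put every stud's top about 31.5 mm above its bench height. That matches fully down (46 mm axis); a stud riding high would read 3 mm more. All three were centred to within about 1 mm, but I did not repeat this check after closing the keeper.
- **Keeper:** I moved it by its orange tab after the three studs were let go. It went about 32 mm and then met its stop, with about 16 N of push. The tab stayed there after release, which puts it at roughly 40 mm on its slide. The last wrist picture shows the tongues over the near ends of the fine and coarse studs. The one over the medium stud was partly hidden by the gripper.
- **Bystanders:** The oil can, bung and wedge look unmoved in the final top view. A simple pixel comparison flagged the wedge, but the picture shows that was only the arm's shadow. The arm also hid most of the gauge in that view, so my check for the tab from above found nothing.
- **Corrections along the way:** One early approach stopped at the last joint's limit, so I turned the gripper half round before grasping anything. The gripper read about 24 mm on the 27 mm ridges; I re-gripped the coarse stud lower, and the reading did not change. All three studs held firmly.

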